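# Plug a drone board into its test fixture past the cam lock

## Robot

A 6-joint arm with a two-finger parallel gripper is mounted at the origin on the work surface. World frame = base frame: x ahead of the robot, y to its left, z up, the work surface at z = 0. Lengths are in m, angles in rad, forces in N, time in s.
With the tool pointing down it reaches from about 0.25 to 0.725 m from the base axis. Payload 4 kg.
Tool frame: the origin (TCP) lies at the very end of the fingers, on their centre line; the grasp point (between the pads) lies 19 mm behind it; z points along the fingers, y is the line along which they close (so a half turn about z gives the same grasp; the last joint's range is limited). The gripper opens to 85 mm and grips with 20 to 120 N. Pads are 22 mm wide; open, the fingers measure 114 mm over their backs; the gripper's body (76 mm by 85 mm) begins 54 mm behind the grasp point. The pads swing forward as they close: fully open they stand 13 mm farther back than shut.
Start: joints at [-1.347, 0.241, 0.005, 1.335, 0, 1.571], TCP at [0.111, -0.488, 0.231] pointing down, gripper open.
Joint ranges: [-2.72, 2.72], [-1.05, 1.87], [-1.09, 1.28], [-1.99, 2.15], [-1.42, 1.44], [-3.14, 3.14]. Speed limits (rad/s): [2.79, 2.79, 3.14, 3.14, 3.14, 3.14].

## Interface

Orientations are given as a unit quaternion [x, y, z, w].
In Python, from workcell import bot gives the robot as it stands.
- The arm moves only by the tool carry_out, never from a script. Its argument "increments" is one flat list of numbers, 5 for each row, row after row: the finger opening in cm, from 0 to 8.54, then the shift along the tool's x, y, z in cm, then the turn about the tool's z in rad. A call has exactly 5 rows; each row shifts and turns the commanded pose from where the row before left it, along the tool's axes as they then stand; what a row does not reach is not made up. A row lasts 1/8 s, in which the tool goes at most 62.5 mm and 10.7 degrees, less where a joint would pass 70% of its speed; a pose out of reach is approached as far as the arm can. A call with a gripper value outside its range is refused whole. The fingers move at their own pace and stop on an object; the grip force is fixed at half the most. Time passes only in rows, so rows that do not move let the fingers close, or fill a call up. It gives the time, the measured TCP pose, the force, the opening and the grip force at its end, in the units of the state.
- bot.get_obs(): the state, without advancing time (a new reading comes with each control period).
- bot.camera(name): name is "side" or "top"; returns a dict with "pixels" (384x512x3 uint8, blue, green, red), "range_z" (384x512 float32, m along the optical axis (not along the pixel's ray), 0 where there is no reading), "mtx" (3x3 intrinsics, pixels), "D" ([k1, k2, p1, p2, k3] as OpenCV has them; the pictures are not rectified), "eye" and "attitude" of the camera in the world. Camera axes: x right, y down, z forward; pixel columns grow to the right and rows downward; lengths in m; the calibration is good to about 2 mm. A picture is of the moment at which its call begins.
- bot.job_done(): hands the job in; it is judged then, once.
Trained networks look in a picture, given as the dict that the camera call returned (one of the last four; its "shot" number tells which), for a name from the list of things; names that differ only in an ending like _2 or _b are one class to them, and where a whole thing is asked for, a point or a joint stands for the part that bears it (a point fixed in the world has none). Each returns a list of dicts, best first, with "p" (0 to 1); they miss things now and then, are a little off and sometimes report something else, mostly with a low value. They report only what shows in the picture. A call takes as long as a camera call.
- bot.find_in(picture, name): "xyz" ([x, y, z] in m, in the coordinates of the camera as it stood for that picture, good to about 4 mm: the middle of the surface that is visible of it).
- bot.regions_of(picture, name): "mask" (384x512 bool, what is visible of it).
- bot.place_of(picture, name): "xyz" ([x, y, z] in m, in the coordinates of the camera as it stood for that picture, good to about 4 mm: a listed point, or the origin of a listed thing).
The state is a dict: "clock": time; "joint_pos": joint angles; "joint_vel": joint speeds; "tau": joint torques, N m; "eef_pos": TCP position; "tool_rot": TCP orientation; "ft_force": force on the tool from outside, world axes, zero at the start; "ft_torque": the same for the moment, N m; "grip_width": finger opening in m; "grasp_force": force on a finger pad.
Only numpy, scipy, OpenCV 4.12 (cv2) and the standard library are available. Lean on these libraries where they do the work, as an engineer would, in place of code of your own. Each camera call takes 0.05 s, during which the arm holds its last target. There are 200 camera calls.

## Task

The eccentric cam holds the plug back while a board is loaded; now connect the drone board to its test fixture: swing the lever with the red ball right round to its stop so that the cam stands at its low point, and then push the blue connector slide fully home by its upright plate so that its yellow plug sits in the board's socket. Only push with the fingertips or the outside of the fingers: never take the lever or the plate between the fingers, and lift nothing. Leave the board in its nest and the loose motor, screw pot, bit case and radio transmitter where they are, and finish clear of everything.

Things in the scene. Friction and masses are not known exactly. Their poses are not given: they have to be found in the camera images.
- fixture: Fixed test fixture: aluminium base plate 260 x 240 mm, top 16 mm above the table. Origin: plate centre, at table height. x = forward, the way the slide travels; y = left of that; z up. The slide runs along y = -45 mm between two steel rails (x -85 to 50 mm, over y -80 to -10 mm, tops z 30 mm). A black lamp block stands at x -95, y 95 mm, top z 32 mm.
- cam (a joint): Angle of cam and lever, rad. 0: high point faces the roller, slide blocked. Grows clockwise seen from above to 3.14: low point, lever at its stop. Starts within 0.25 of 0; can go back to -0.35. In the fixture frame the lever points from the pivot at (160 deg - cam) counterclockwise from +x, so it swings round the left side. Friction 0.12 N m (2.5 N at 50 mm); stays where left.
- cam_pivot (a point): Point on the cam's fixed vertical pivot axis, 64 mm above the table, at mid height of the lever bar; x 20, y 45 mm in the fixture frame. The cam is a steel disc 50 mm across (z 36 to 46 mm) that turns about a point 14 mm off its centre; above it a hub 24 mm across carries the lever.
- lever (a point): The lever: a dark straight bar 14 mm wide, z 57 to 71 mm above the table, from the pivot to the red ball. Origin: on the pivot axis at table height; x points along the bar to the ball, z up. All that lies under its swing (roller and its screw z 51, cam z 46, arm z 36 mm) is lower, so its side can be pushed with the fingertips let down to about z 54 mm.
- lever_knob (a point): Centre of the red ball (26 mm across) at the lever's end, 80 mm from the pivot axis, 66 mm above the table; moves with the lever.
- stop_pin (a point): Top of the fixed steel stop pin, 8 mm thick, 64 mm above the table, which the lever's side meets at the low point.
- slide (a joint): Travel of the blue connector slide along the fixture's +x, m: 0 fully back, 0.039 fully home (hard stop). Starts between 0 and 0.009. With the cam at its high point the slide's roller runs against the cam at about 0.012; with the cam low it can go home. Friction about 2.5 N; stays where left; mass about 0.35 kg.
- push_plate (a point): The slide's upright push plate: blue, 56 mm wide, 10 mm thick, z 35 to 85 mm. Origin: centre of its rear face, 60 mm above the table; axes as the fixture's; moves with the slide, at x -65, y -45 mm of the fixture when slide = 0. The face looks to the fixture's -x and is pushed along its +x. Behind it only the base plate (z 16 mm) and rail ends (z 30 mm) lie.
- roller (a point): Centre of the steel follower roller (16 mm across, z 36 to 48 mm) on the slide's side arm, straight behind the cam pivot (y = 45 mm of the fixture); moves with the slide.
- nest (a point): Centre of the floor of the black board nest, 22 mm above the table, at x 87, y -45 mm of the fixture; the nest is 66 x 66 mm, its walls rise to z 32 mm.
- board: Green drone power board 50 x 50 mm with a yellow socket on the edge towards the plug, lying loose in the nest with about 1.5 mm of play; origin: centre of its underside, 22 mm above the table; 40 g. The plug enters the socket freely. Not to be lifted.
- motor: Loose brushless motor, 31 mm across, 37 mm tall with its shaft, standing to the right of the fixture (45 g). Origin: centre of its underside. To be left alone.
- screw_pot: Loose clear pot of brass screws with a blue cap, 43 mm across, 40 mm tall, standing to the right of the fixture (70 g). Origin: centre of its underside. To be left alone.
- bit_case: Loose open green case of screwdriver bits, 100 x 125 mm, lid upright at 85 mm, lying well to the right. Origin: centre of the tray's underside. To be left alone.
- transmitter: Loose radio transmitter, black with a beige face, about 110 x 180 mm, 80 mm tall with its sticks, lying to the left. Origin: centre of its underside. To be left alone.

How it is judged:
By the outcome, as a careful person would: the job done as asked, in the order asked, and still so for the second after the job is handed in, with the robot touching nothing.
It also fails if it takes over 54 s, if anything falls off the work surface, if the arm or the gripper's body presses on something with over 40 N, if the wrist force passes 120 N, or if a joint passes its speed limit or range.

## Working session

There is one attempt and no reset: what is moved stays moved. The work goes in short steps, Python scripts to look and compute and a tool call to move; the robot and the scene stay as the last step left them, time stands still between calls to the robot, and variables do not carry over. Pictures are saved under pics/ and viewed, at most 10 in all, crops included, and the job is handed in when it is done.

Besides the shell and the picture viewer there is one more tool, called after ">>>" as name(argument=value, ...) on one line, values as JSON. carry_out: Moves the arm, as the interface text tells. Its arguments: {"type":"object","properties":{"increments":{"type":"array","items":{"type":"number"}}},"required":["increments"]}

```bash
mkdir -p pics; cat > h.py <<'E'
import numpy as np, cv2
from scipy.spatial.transform import Rotation as R
from workcell import bot
def RT(pic):
    a=np.array(pic["attitude"],float)
    return (R.from_quat(a).as_matrix() if a.size==4 else a.reshape(3,3)), np.array(pic["eye"],float)
def w(pic,p):
    r,t=RT(pic); return r@np.array(p)+t
def place(pic,names):
    for n in names:
        for d in bot.place_of(pic,n)[:1]: print(n, round(d["p"],2), np.round(w(pic,d["xyz"]),4))
E
cat > a.py <<'E'
from h import *
N=["fixture","cam_pivot","lever_knob","stop_pin","push_plate","roller","nest","board","motor","screw_pot","bit_case","transmitter"]
for c in ["top","side"]:
    p=bot.camera(c); cv2.imwrite(f"pics/{c}0.png",p["pixels"]); print(c,p["attitude"],p["eye"])
    place(p,N)
o=bot.get_obs(); print(o["clock"],o["eef_pos"],o["tool_rot"],o["grip_width"])
E
python3 a.py
```

```text
top [ 0.70621487 -0.70315685  0.05583453 -0.06093853] [0.38407427 0.00933366 1.33418006]
fixture 0.9 [ 0.5656  0.0012 -0.0022]
cam_pivot 0.9 [0.5979 0.0417 0.0649]
lever_knob 0.63 [0.5294 0.0877 0.0667]
stop_pin 0.72 [ 5.743e-01 -1.591e-01 -1.000e-04]
push_plate 0.92 [ 0.4967 -0.0308  0.0619]
roller 0.68 [0.543  0.0534 0.0419]
nest 0.73 [ 0.6391 -0.0623  0.0262]
board 0.74 [ 0.6366 -0.0627  0.0246]
motor 0.44 [ 0.5791 -0.156   0.0012]
screw_pot 0.62 [ 0.4951 -0.1397  0.0048]
bit_case 0.96 [ 0.4936 -0.4825  0.002 ]
transmitter 0.91 [0.5164 0.4593 0.0008]
side [-0.3282589   0.8374022  -0.41040016  0.15025101] [-0.00086543  0.6546696   0.77603596]
fixture 0.82 [ 0.5624  0.0056 -0.0009]
cam_pivot 0.73 [0.5962 0.0388 0.0634]
lever_knob 0.84 [0.5271 0.09   0.0668]
stop_pin 0.6 [0.6241 0.0023 0.0602]
push_plate 0.92 [ 0.4986 -0.0304  0.0589]
roller 0.7 [0.541  0.0522 0.0406]
nest 0.82 [ 0.6334 -0.0657  0.0209]
board 0.54 [ 0.4915 -0.4844  0.    ]
motor 0.46 [ 0.5754 -0.1593  0.0031]
screw_pot 0.6 [ 0.4927 -0.1379 -0.0037]
bit_case 0.75 [ 0.4915 -0.4821  0.0011]
transmitter 0.77 [ 5.163e-01  4.574e-01 -4.000e-04]
1.3 [ 0.1109487  -0.48751425  0.23128735] [ 9.93748501e-01  1.11641907e-01 -2.47181295e-06 -4.03432569e-05] 0.08530393548819086
```

View pics/top0.png

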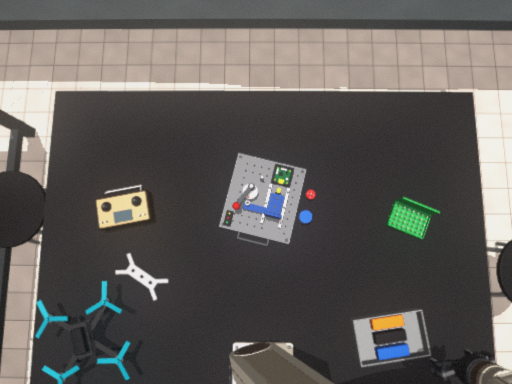

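View pics/side0.png

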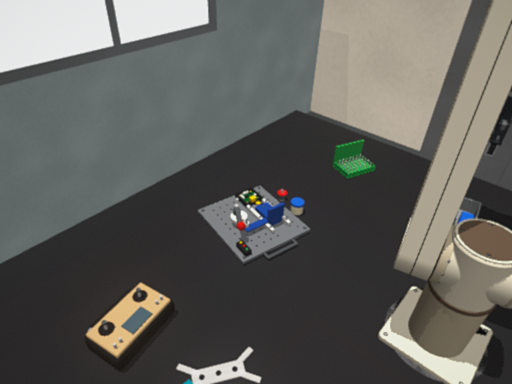

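```bash
python3 - <<'E'
from h import *
# fit fixture pose with known points
F=np.array([[0,0],[20,45],[87,-45],[87,-45]])/1e3
W=np.array([[.564,.0034],[.597,.0403],[.6391,-.0623],[.6334,-.0657]])
fc,wc=F-F.mean(0),W-W.mean(0)
th=np.arctan2((fc[:,0]*wc[:,1]-fc[:,1]*wc[:,0]).sum(),(fc*wc).sum())
c,s=np.cos(th),np.sin(th);M=np.array([[c,-s],[s,c]]);t=W.mean(0)-M@F.mean(0)
print(np.degrees(th),t,M@F.T+t[:,None],W.T)
for n,p in dict(knob=[.5283,.0889],plate=[.4976,-.0306],roller=[.542,.0528],pin=[.6241,.0023]).items():print(n,M.T@(np.array(p)-t))
k=np.array([.5283,.0889])-W[1]; print("lever",np.hypot(*k),np.degrees(np.arctan2(k[1],k[0])-th))
o=bot.get_obs();print(R.from_quat(o["tool_rot"]).as_matrix().round(3))
E
```

```text
-15.979046165805412 [0.56484589 0.00309169] [[ 0.56484589  0.596461    0.63609656  0.63609656]
 [ 0.00309169  0.04084728 -0.06411949 -0.06411949]] [[ 0.564   0.597   0.6391  0.6334]
 [ 0.0034  0.0403 -0.0623 -0.0657]]
knob [-0.05875565  0.07243232]
plate [-0.05537283 -0.05090176]
roller [-0.03564717  0.04149856]
pin [0.05718262 0.01555072]
lever 0.08415254006861586 160.70255743677703
[[ 0.975  0.222 -0.   ]
 [ 0.222 -0.975  0.   ]
 [ 0.    -0.    -1.   ]]
```

```bash
cat >> h.py <<'E'
from scipy.optimize import least_squares
def fit():
    def f(q):
        x,y,th,s,b=q; c,sn=np.cos(th),np.sin(th)
        P=lambda a:np.array([x+c*a[0]-sn*a[1],y+sn*a[0]+c*a[1]])
        k=(20+80*np.cos(b),45+80*np.sin(b))
        D=[((0,0),(564,3.4)),((20,45),(597,40.3)),((87,-45),(636.2,-64)),((-65+s,-45),(497.6,-30.6)),((-45+s,45),(542,52.8)),(k,(528.3,88.9))]
        return np.concatenate([P(a)-np.array(m) for a,m in D])
    r=least_squares(f,[564,3,-.28,5,2.8]); return r.x,r.fun
def plan(tgt,yaw=None):
    o=bot.get_obs(); m=R.from_quat(o["tool_rot"]).as_matrix(); cur=np.degrees(np.arctan2(m[1,0],m[0,0]))
    d=m.T@(np.array(tgt)-o["eef_pos"])*100
    print("tcp",np.round(o["eef_pos"],4),"yaw",round(cur,1),"move cm",d.round(2),"turn rad",None if yaw is None else round(np.radians(cur-yaw),3),"j6",round(o["joint_pos"][5],2),"F",np.round(o["ft_force"],1),"t",o["clock"])
E
python3 - <<'E'
from h import *
q,f=fit(); print(q.round(3),np.degrees(q[2]),np.degrees(q[4]),f.round(1))
x,y,th,s,b=q; M=R.from_euler('z',th).as_matrix()[:2,:2]
def T(a): return (np.array([x,y])+M@np.array(a))/1000
for g in (18,28):
    print("land",T(np.array([20,45])+48*np.array([np.cos(b),np.sin(b)])+g*np.array([np.cos(b+np.pi/2),np.sin(b+np.pi/2)])),"lever world",np.degrees(b+th))
p=T(np.array([20,45])+48*np.array([np.cos(b),np.sin(b)])+28*np.array([np.cos(b+np.pi/2),np.sin(b+np.pi/2)]))
plan([*p,.2],np.degrees(b+th)+90)
E
```

```text
[ 5.63706e+02  1.47700e+00 -2.51000e-01  1.00800e+01  2.75600e+00] -14.385255252898538 157.88739329850407 [-0.3 -1.9 -2.7 -0.2  0.6  0.3  1.7  2.1 -0.9  0.9  1.6 -1.2]
land [0.54496633 0.0541771 ] lever world 143.50213804560553
land [0.5390184  0.04613831] lever world 143.50213804560553
tcp [ 0.1109 -0.4875  0.2313] yaw 12.8 move cm [ 53.58 -42.54   3.13] turn rad -3.852 j6 1.57 F [-0.   0.4 -0.6] t 1.3
```

>>> carry_out(increments=[0,3.57,-2.84,0,0,0,3.57,-2.84,0,0,0,3.57,-2.84,0,0,0,3.57,-2.84,0,0,0,3.57,-2.84,0,0])

```text
clock: 1.92
eef_pos: [0.2543, -0.3083, 0.2315]
tool_rot: [0.994, 0.111, 0.0, 0.0]
ft_force: [0.9, 0.3, -0.1]
grip_width: 0.0002
grasp_force: 0.0
```

>>> carry_out(increments=[0,3.57,-2.84,0,0,0,3.57,-2.84,0,0,0,3.57,-2.84,0,0,0,3.57,-2.84,0,0,0,3.57,-2.84,0,0])

```text
clock: 2.55
eef_pos: [0.3969, -0.1301, 0.2316]
tool_rot: [0.994, 0.112, 0.0, 0.0]
ft_force: [-0.0, -0.9, -0.4]
grip_width: 0.0
grasp_force: 0.0
```

>>> carry_out(increments=[0,3.57,-2.84,0.6,0,0,3.57,-2.84,0.6,0,0,3.57,-2.84,0.6,0,0,3.57,-2.84,0.6,0,0,3.57,-2.84,0.6,0])

```text
clock: 3.18
eef_pos: [0.5395, 0.048, 0.2011]
tool_rot: [0.994, 0.112, 0.0, 0.0]
ft_force: [0.2, -0.1, 0.3]
grip_width: 0.0003
grasp_force: 0.0
```

>>> carry_out(increments=[0,0,0,0,-0.18,0,0,0,0,-0.18,0,0,0,0,-0.18,0,0,0,0,-0.18,0,0,0,0,-0.18])

```text
clock: 3.8
eef_pos: [0.5386, 0.0467, 0.2012]
tool_rot: [0.845, 0.535, -0.0, -0.0]
ft_force: [-0.8, -1.0, -0.2]
grip_width: 0.0001
grasp_force: 0.0
```

>>> carry_out(increments=[0,0,0,0,-0.18,0,0,0,0,-0.18,0,0,0,0,-0.18,0,0,0,0,-0.18,0,0,0,0,-0.18])

```text
clock: 4.42
eef_pos: [0.5386, 0.0467, 0.2013]
tool_rot: [0.528, 0.849, -0.0, -0.0]
ft_force: [0.1, -0.0, -0.2]
grip_width: 0.0
grasp_force: 0.0
```

>>> carry_out(increments=[0,0,0,0,-0.18,0,0,0,0,-0.18,0,0,0,0,-0.18,0,0,0,0,-0.18,0,0,0,0,-0.18])

```text
clock: 5.05
eef_pos: [0.5386, 0.0467, 0.2013]
tool_rot: [0.106, 0.994, -0.0, -0.0]
ft_force: [0.3, -0.1, 0.4]
grip_width: 0.0003
grasp_force: 0.0
```

>>> carry_out(increments=[0,0,0,0,-0.18,0,0,0,0,-0.18,0,0,0,0,-0.18,0,0,0,0,-0.18,0,0,0,0,-0.18])

```text
clock: 5.68
eef_pos: [0.5386, 0.0467, 0.2013]
tool_rot: [-0.337, 0.941, 0.0, -0.0]
ft_force: [0.2, 0.3, 0.1]
grip_width: 0.0
grasp_force: 0.0
```

```bash
python3 -c "
from h import *
plan([.5390,.0461,.10],233.5)"
```

```text
tcp [0.5386 0.0467 0.2013] yaw -140.6 move cm [ 0.   -0.07 10.13] turn rad -6.529 j6 -0.6 F [0.2 0.3 0.1] t 5.675
```

>>> carry_out(increments=[0,0,0,2,-0.123,0,0,0,2,-0.123,0,0,0,2,0,0,0,0,2,0,0,0,0,2,0])

```text
clock: 6.3
eef_pos: [0.5386, 0.0467, 0.1007]
tool_rot: [-0.448, 0.894, -0.0, 0.0]
ft_force: [0.4, 0.6, 0.4]
grip_width: -0.0002
grasp_force: 0.0
```

>>> carry_out(increments=[0,0,0,1.2,0,0,0,0,1.2,0,0,0,0,1,0,0,0,0,0.7,0,0,0,0,0,0])

```text
clock: 6.92
eef_pos: [0.5383, 0.0467, 0.0599]
tool_rot: [-0.448, 0.894, 0.0, -0.0]
ft_force: [0.2, 0.4, 0.7]
grip_width: 0.0002
grasp_force: 0.0
```

```bash
python3 - <<'E'
from h import *
plan([.545,.0542,.06],233.5)
p=bot.camera("side"); cv2.imwrite("pics/s1.png",cv2.resize(p["pixels"][150:290,170:340],None,fx=4,fy=4,interpolation=cv2.INTER_CUBIC))
place(p,["lever_knob","push_plate"])
E
```

```text
tcp [0.5383 0.0467 0.0599] yaw -126.8 move cm [-1.01 -0.09 -0.01] turn rad -6.289 j6 -0.84 F [0.2 0.4 0.7] t 6.925
lever_knob 0.53 [0.5265 0.0884 0.0666]
push_plate 0.7 [ 0.4962 -0.0272  0.0585]
```

View pics/s1.png

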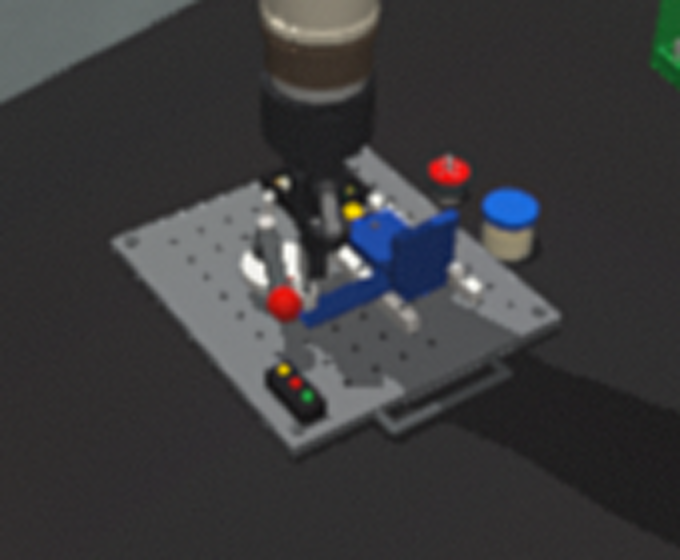

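>>> carry_out(increments=[0,-0.5,-0.05,0,0,0,-0.5,-0.05,0,0,0,-0.59,0.18,0,0.12,0,-0.59,0.18,0,0.12,0,-0.59,0.18,0,0.12])

```text
clock: 7.7
eef_pos: [0.5535, 0.0699, 0.0605]
tool_rot: [-0.278, 0.961, -0.001, -0.001]
ft_force: [-2.0, -3.0, 2.7]
grip_width: 0.0004
grasp_force: 1.5
```

>>> carry_out(increments=[0,-0.59,0.18,0,0.12,0,-0.59,0.18,0,0.12,0,-0.59,0.18,0,0.12,0,-0.59,0.18,0,0.12,0,-0.59,0.18,0,0.12])

```text
clock: 8.32
eef_pos: [0.5773, 0.088, 0.0601]
tool_rot: [0.018, 1.0, -0.001, -0.001]
ft_force: [-3.6, -2.1, 1.7]
grip_width: 0.0002
grasp_force: 1.4
```

```bash
cat > k.py <<'E'
from h import *
q,_=fit(); th=q[2]; pv=(q[:2]+R.from_euler('z',th).as_matrix()[:2,:2]@[20,45])/1000
o=bot.get_obs(); m=R.from_quat(o["tool_rot"]).as_matrix()
print("r in tool mm",(m.T@np.append(o["eef_pos"][:2]-pv,0)*1000).round(1),"tool y fixture deg",round(np.degrees(np.arctan2(m[1,1],m[0,1])-th),1),o["ft_force"])
for c in ("side","top"):
    p=bot.camera(c)
    for d in bot.place_of(p,"lever_knob")[:1]:
        v=w(p,d["xyz"]); k=v[:2]-pv; print(c,round(d["p"],2),v.round(3),np.hypot(*k).round(3),"lever fixture deg",np.degrees(np.arctan2(k[1],k[0])-th).round(1))
E
python3 k.py
```

```text
r in tool mm [18.7 47.2 -0. ] tool y fixture deg 102.3 [-3.5655176  -2.09221195  1.69450564]
side 0.81 [0.594 0.121 0.066] 0.081 lever fixture deg 104.5
```

>>> carry_out(increments=[0,-0.59,0.18,0,0.12,0,-0.59,0.18,0,0.12,0,-0.59,0.18,0,0.12,0,-0.59,0.18,0,0.12,0,-0.59,0.18,0,0.12])

```text
clock: 9.15
eef_pos: [0.6075, 0.0892, 0.06]
tool_rot: [0.312, 0.95, -0.0, -0.001]
ft_force: [-3.4, -0.2, 1.8]
grip_width: -0.0001
grasp_force: 1.4
```

>>> carry_out(increments=[0,-0.59,0.18,0,0.12,0,-0.59,0.18,0,0.12,0,-0.59,0.18,0,0.12,0,-0.59,0.18,0,0.12,0,-0.59,0.18,0,0.12])

```text
clock: 9.78
eef_pos: [0.6333, 0.0733, 0.0599]
tool_rot: [0.578, 0.816, 0.0, -0.001]
ft_force: [-2.8, 1.5, 0.2]
grip_width: 0.0004
grasp_force: 1.1
```

>>> carry_out(increments=[0,-0.59,0.18,0,0.12,0,-0.59,0.18,0,0.12,0,-0.59,0.18,0,0.12,0,-0.59,0.18,0,0.12,0,-0.59,0.18,0,0.12])

```text
clock: 10.4
eef_pos: [0.6457, 0.0457, 0.06]
tool_rot: [0.793, 0.609, 0.001, -0.001]
ft_force: [-0.3, 3.1, -1.3]
grip_width: 0.0
grasp_force: 1.2
```

```bash
python3 k.py
```

```text
r in tool mm [18.7 48.2 -0. ] tool y fixture deg -0.6 [-0.3276284   3.05419801 -1.28586489]
side 0.49 [0.67  0.022 0.068] 0.077 lever fixture deg 0.8
```

>>> carry_out(increments=[0,-0.59,0.18,0,0.12,0,-0.59,0.18,0,0.12,0,-0.3,0.09,0,0.06,0,-0.2,0.05,0,0.04,0,0,0,0,0])

```text
clock: 11.22
eef_pos: [0.645, 0.0273, 0.0606]
tool_rot: [0.884, 0.467, 0.001, 0.0]
ft_force: [2.4, 1.2, -1.9]
grip_width: 0.0001
grasp_force: 1.1
```

>>> carry_out(increments=[0,-0.2,0.05,0,0.04,0,-0.1,0,0,0,0,-0.1,0,0,0,0,0,0,0,0,0,0,0,0,0])

```text
clock: 11.85
eef_pos: [0.6448, 0.026, 0.0608]
tool_rot: [0.894, 0.449, 0.003, -0.001]
ft_force: [6.6, 6.5, -3.8]
grip_width: -0.0002
grasp_force: 4.6
```

```bash
python3 k.py
```

```text
r in tool mm [18.9 48.9  0.2] tool y fixture deg -22.3 [ 6.60038314  6.45029403 -3.81008042]
side 0.65 [0.658 0.    0.067] 0.076 lever fixture deg -17.5
```

>>> carry_out(increments=[0,-0.15,0,0,0,0,-0.15,0,0,0,0,-0.1,0,0,0,0,0,0,0,0,0,0,0,0,0])

```text
clock: 12.68
eef_pos: [0.6446, 0.0259, 0.061]
tool_rot: [0.893, 0.45, 0.006, -0.002]
ft_force: [12.4, 13.2, -8.0]
grip_width: 0.0001
grasp_force: 8.7
```

```bash
python3 k.py
```

```text
r in tool mm [18.5 48.9  0.3] tool y fixture deg -22.1 [12.41874699 13.16792065 -8.01855853]
side 0.56 [ 0.657 -0.003  0.065] 0.076 lever fixture deg -20.6
```

>>> carry_out(increments=[0,1,0,0,0,0,1.5,0,0,0,0,0,0,-3,0,0,0,0,-3.5,0,0,0,0,-3.5,0])

```text
clock: 13.5
eef_pos: [0.6546, 0.0403, 0.1611]
tool_rot: [0.894, 0.448, -0.001, 0.0]
ft_force: [-0.1, 1.0, -0.2]
grip_width: -0.0001
grasp_force: 0.0
```

>>> carry_out(increments=[0,0,0,0,-0.13,0,0,0,0,-0.13,0,0,0,0,-0.12,0,0,0,0,0,0,0,0,0,0])

```text
clock: 14.12
eef_pos: [0.6548, 0.0403, 0.1602]
tool_rot: [0.794, 0.608, -0.0, -0.0]
ft_force: [0.5, 0.3, 0.3]
grip_width: 0.0
grasp_force: 0.0
```

```bash
python3 - <<'E'
from h import *
q,_=fit(); th=q[2]; e=np.array([np.cos(th),np.sin(th)])
for back in (.045,): plan([*(np.array([.4973,-.0299])-back*e+np.array([0.0003,.0013])*0),.155],np.degrees(th)+90)
E
python3 k.py
```

```text
tcp [0.6548 0.0403 0.1602] yaw 74.9 move cm [-10.93 -17.89   0.54] turn rad -0.012 j6 1.9 F [0.5 0.3 0.3] t 14.125
r in tool mm [15.9 58.4 -0. ] tool y fixture deg -0.7 [0.49877057 0.34303954 0.32828264]
side 0.65 [ 0.658 -0.004  0.065] 0.078 lever fixture deg -20.6
```

>>> carry_out(increments=[0,-2.19,-3.58,0,0,0,-2.19,-3.58,0,0,0,-2.19,-3.58,0,0,0,-2.19,-3.58,0,0,0,-2.19,-3.58,0,-0.012])

```text
clock: 14.95
eef_pos: [0.4525, -0.0196, 0.1605]
tool_rot: [0.789, 0.614, 0.0, 0.0]
ft_force: [0.0, -0.8, 0.2]
grip_width: -0.0
grasp_force: 0.0
```

>>> carry_out(increments=[0,0,0,3,0,0,0,0,3,0,0,0,0,2.5,0,0,0,0,2,0,0,0,0,0,0])

```text
clock: 15.58
eef_pos: [0.4523, -0.0191, 0.0542]
tool_rot: [0.79, 0.614, -0.001, -0.001]
ft_force: [-0.4, -0.2, 0.6]
grip_width: 0.0002
grasp_force: 0.0
```

```bash
cat > s.py <<'E'
from h import *
q,_=fit(); th=q[2]; M=R.from_euler('z',th).as_matrix()[:2,:2]
o=bot.get_obs(); print("tcp fix",(M.T@(o["eef_pos"][:2]*1000-q[:2])).round(1),o["eef_pos"][2],"F",np.round(o["ft_force"],1),o["clock"])
for c in ("side","top"):
    p=bot.camera(c)
    for n in ("push_plate","roller"):
        for d in bot.place_of(p,n)[:1]: print(c,n,round(d["p"],2),(M.T@(w(p,d["xyz"])[:2]*1000-q[:2])).round(1))
p=bot.camera("side"); cv2.imwrite("pics/s2.png" if o["clock"]<18 else "pics/s3.png",cv2.resize(p["pixels"][150:290,170:340],None,fx=4,fy=4,interpolation=cv2.INTER_CUBIC))
E
python3 s.py
```

```text
tcp fix [-102.8  -47.6] 0.054220405906815275 F [-0.4 -0.2  0.6] 15.575
side push_plate 0.87 [-58.3 -50.4]
side roller 0.78 [-35.7  43.1]
top push_plate 0.51 [ 89.5 -43.8]
top roller 0.75 [-33.5  44.7]
```

View pics/s2.png

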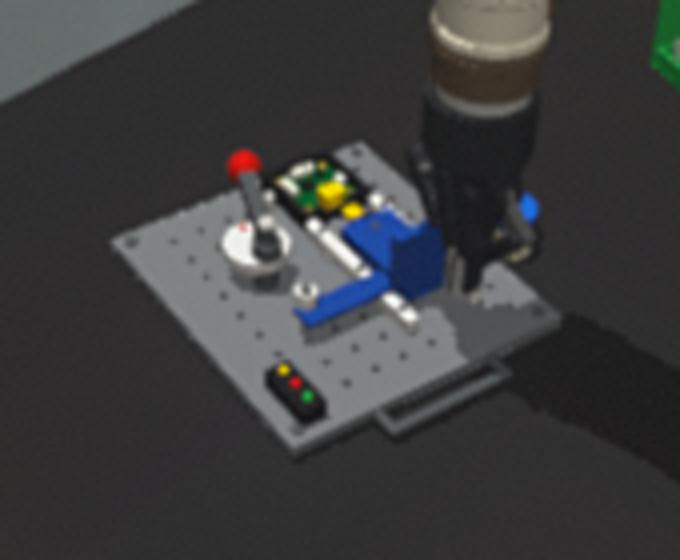

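>>> carry_out(increments=[0,0,0.8,0,0,0,0,0.8,0,0,0,0,0.7,0,0,0,0,0.5,0,0,0,0,0.5,0,0])

```text
clock: 16.55
eef_pos: [0.485, -0.0272, 0.055]
tool_rot: [0.789, 0.614, -0.001, -0.001]
ft_force: [-2.9, 1.1, 2.5]
grip_width: -0.0
grasp_force: 1.4
```

>>> carry_out(increments=[0,0,0.5,0,0,0,0,0.4,0,0,0,0,0.4,0,0,0,0,0.4,0,0,0,0,0.4,0,0])

```text
clock: 17.18
eef_pos: [0.5061, -0.0323, 0.0551]
tool_rot: [0.789, 0.614, -0.0, -0.0]
ft_force: [-1.7, 2.9, -1.2]
grip_width: 0.0001
grasp_force: 1.3
```

>>> carry_out(increments=[0,0,0.2,0,0,0,0,0.2,0,0,0,0,0.1,0,0,0,0,0.1,0,0,0,0,0,0,0])

```text
clock: 17.8
eef_pos: [0.512, -0.0341, 0.0553]
tool_rot: [0.789, 0.614, -0.0, 0.0]
ft_force: [-1.5, 1.4, -1.3]
grip_width: -0.0001
grasp_force: 1.1
```

```bash
python3 s.py
```

```text
tcp fix [-41.3 -47.3] 0.05534088227310488 F [-1.5  1.4 -1.3] 17.8
side push_plate 0.73 [-27.  -46.3]
side roller 0.6 [-2.5 42.6]
top roller 0.57 [ 0.7 47.7]
```

>>> carry_out(increments=[0,0,0.15,0,0,0,0,0.15,0,0,0,0,0.15,0,0,0,0,0.15,0,0,0,0,0,0,0])

```text
clock: 18.77
eef_pos: [0.5131, -0.0344, 0.0553]
tool_rot: [0.789, 0.614, -0.003, -0.004]
ft_force: [-14.3, 4.2, 10.6]
grip_width: 0.0
grasp_force: 7.4
```

>>> carry_out(increments=[0,0,0.1,0,0,0,0,0.1,0,0,0,0,0.1,0,0,0,0,0,0,0,0,0,0,0,0])

```text
clock: 19.4
eef_pos: [0.513, -0.0345, 0.0552]
tool_rot: [0.789, 0.614, -0.004, -0.006]
ft_force: [-21.3, 6.4, 17.1]
grip_width: -0.0002
grasp_force: 11.1
```

```bash
python3 s.py
```

```text
tcp fix [-40.2 -47.4] 0.055213450310040366 F [-21.3   6.4  17.1] 19.4
side push_plate 0.58 [-22.4 -47.7]
side roller 0.45 [  49.  -486.2]
top push_plate 0.41 [  51.2 -151.1]
top roller 0.55 [-1.6 44.4]
```

>>> carry_out(increments=[0,0,-1,0,0,0,0,-2,0,0,0,0,-3,0,0,0,0,-2,-2,0,0,0,-1,-4,0])

```text
clock: 20.38
eef_pos: [0.4322, -0.0143, 0.1151]
tool_rot: [0.79, 0.614, -0.001, -0.0]
ft_force: [0.7, -0.5, -0.5]
grip_width: 0.0001
grasp_force: 0.0
```

>>> carry_out(increments=[0,0,-3,-4,0,0,0,-3,-4,0,0,0,-3,-2,0,0,0,0,0,0,0,0,0,0,0])

```text
clock: 21.0
eef_pos: [0.3474, 0.0079, 0.2155]
tool_rot: [0.789, 0.614, 0.001, 0.001]
ft_force: [-0.5, 0.3, -0.5]
grip_width: 0.0
grasp_force: 0.0
```

```bash
python3 s.py; python3 k.py; python3 - <<'E'
from h import *
for c in ("top","side"): place(bot.camera(c),["motor","screw_pot","board","nest"])
E
```

```text
tcp fix [-211.1  -47.5] 0.21551858424546783 F [-0.5  0.3 -0.5] 21.0
side push_plate 0.65 [-23.7 -48.2]
side roller 0.56 [-1.2 44.4]
top push_plate 0.69 [-25.6 -45.2]
top roller 0.55 [-2.3 43.4]
r in tool mm [ -92.3 -232.4    0.3] tool y fixture deg 0.1 [-0.26154737 -0.76442971 -0.3502021 ]
side 0.76 [ 0.657 -0.005  0.067] 0.077 lever fixture deg -21.3
top 0.71 [ 0.657 -0.002  0.066] 0.076 lever fixture deg -19.7
motor 0.6 [ 0.5774 -0.1559  0.0021]
screw_pot 0.63 [ 0.4905 -0.1369  0.0014]
board 0.58 [ 0.6357 -0.0627  0.0239]
nest 0.66 [ 0.6374 -0.0665  0.0258]
motor 0.6 [ 0.574  -0.1555  0.0024]
screw_pot 0.55 [ 0.493  -0.1394 -0.0054]
board 0.42 [ 0.6362 -0.0681  0.0186]
nest 0.63 [ 0.6381 -0.0656  0.0224]
```

View pics/s3.png

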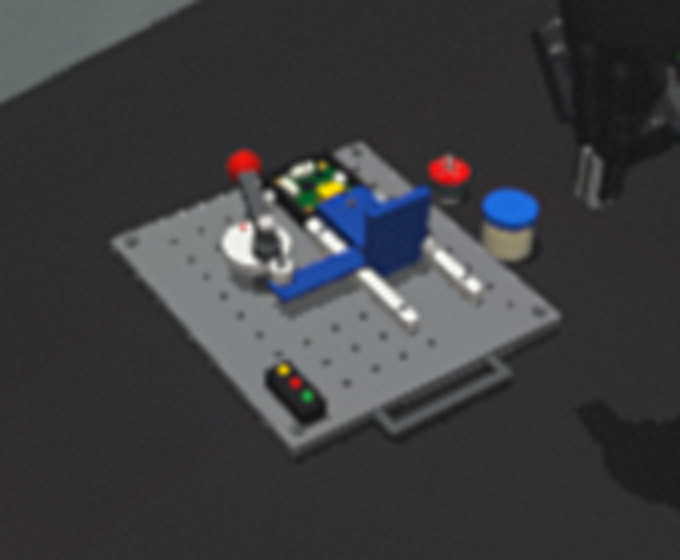

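The picture shows the lever at its stop (ball at 243,163) and the slide home with its plug in the socket (330,188). The arm is clear, and the motor and pot have not moved.

```bash
python3 -c "
from workcell import bot
print(bot.job_done())"
```

```text
the job is handed in; nothing more can be done
None
```

The job is handed in at about 21 s: the lever is at its stop, the slide was pushed against its hard stop with the plug in the board's socket, the board, motor and screw pot measure where they were, the bit case and transmitter were never approached, and the arm is clear; no verdict was returned.

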